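# Hang the filter holder and index the slide into the beam

### The arm

A 7-joint arm with a two-finger parallel gripper is mounted at the origin on the work surface. World frame = base frame: x ahead of the robot, y to its left, z up, the work surface at z = 0. Lengths are in m, angles in rad, forces in N, time in s.
With the tool pointing down it reaches from about 0.35 to 0.9 m from the base axis. Payload 8.1 kg.
Tool frame: the origin (TCP) lies midway between the tips of the shut fingers; the grasp point (between the pads) lies 19 mm behind it; z points along the fingers, y is the line along which they close (so a half turn about z gives the same grasp; the last joint's range is limited). The gripper opens to 92 mm and grips with 3 to 60 N. Pads are 19 mm wide; open, the fingers measure 130 mm over their backs; the gripper's body (75 mm by 190 mm) begins 47 mm behind the grasp point.
Start: joints at [1.036, 0.434, 0.025, 1.573, -0.012, 1.134, -0.075], TCP at [0.262, -0.568, 0.227] pointing down, gripper open.
Joint ranges: [-2.62, 2.62], [-0.44, 2.09], [-1.27, 1.32], [0.08, 2.57], [-1.32, 4.46], [0.12, 2], [-2.74, 2.74]. Speed limits (rad/s): [2.22, 2.22, 3.01, 3.01, 3.14, 3.14, 3.14].

### API

Orientations are given as a rotation vector (axis times angle).
In Python, from cell import arm gives the robot as it stands.
- The arm moves only by the tool send_rows, never from a script. Its argument "increments" is a list of rows, each a list of 3 entries, a list of its own where there are three numbers: the finger opening in cm, from 0 to 9.18, then the shift along the tool's x, y, z in cm, then the turn, a rotation vector about the tool's x, y, z in rad. A call has 1 to 5 rows; each row shifts and turns the commanded pose from where the row before left it, along the tool's axes as they then stand; what a row does not reach is not made up. A row lasts 1/10 s, in which the tool goes at most 50 mm and 8.59 degrees, less where a joint would pass 70% of its speed; a pose out of reach is approached as far as the arm can. A call is refused whole if a number of a shift passes 5 or a number of a turn 0.15, either way. A call with a gripper value outside its range is refused whole. The fingers move at their own pace and stop on an object; "force" is the grip in N (left out, the last holds). Time passes only in rows, so rows that do not move let the fingers close. It gives the time, the measured TCP pose, the force, the opening and the grip force at its end, in the units of the state.
- arm.observe(): the state, without advancing time (a new reading comes with each control period).
- arm.get_image(name): name is "side" or "top" or "wrist"; returns the picture (480x640x3 uint8, red, green, blue); there is no depth.
- arm.camera_params(name): a dict with "camera_matrix" (3x3 intrinsics, pixels), "R" (3x3) and "t" (3): a world point X has camera coordinates R X + t. Camera axes: x right, y down, z forward; pixel columns grow to the right and rows downward; lengths in m; the calibration is good to about 2 mm. The wrist camera is an equidistant fisheye: a pixel r from the principal point sees the ray r / f radians off the axis. A picture is of the moment at which its call begins: read the wrist's pose just before it. camera_params takes no time and is no camera call; for the wrist camera it gives the pose at the moment of the call.
- arm.sign_off(): hands the job in; it is judged then, once.
The state is a dict: "clock": time; "joints": joint angles; "dq": joint speeds; "joint_efforts": joint torques, N m; "position": TCP position; "ee_rot": TCP orientation; "force": force on the tool from outside, world axes, zero at the start; "ft_torque": the same for the moment, N m; "width": opening from 0.0 (shut) to 1.0 (fully open); "gripper_force": force on a finger pad.
Only numpy, scipy, OpenCV 4.12 (cv2) and the standard library are available. Lean on these libraries where they do the work, as an engineer would, in place of code of your own. Each camera call takes 0.05 s, during which the arm holds its last target. There are 200 camera calls.

### The job

Take the filter holder with the round windows off the rack and hang it on the bar of the slide's carriage, letting it go there. Then take the carriage by its upright handle and slide it along the track towards the lamp and detector until you feel the ball drop into its notch; finish still holding the handle there, with the ball seated and the holder hanging free. Leave the other two holders, the vials and the beaker where they are.

Things in the scene. Friction and masses are not known exactly. Their poses are not given: they have to be found in the camera images.
- filter_round: Wanted holder: aluminium saddle of two upright plates (4 thick, 40 wide in y, 50 tall, 18 mm gap between them in x, open below and at the sides) under a bridge 26 x 40 x 6 mm, grip tab on top. Round glass window, 31 mm black rim, in each plate. Hangs on the rack's bar in any of 3 places. Origin: centre of the bridge's underside, which rests on the bar; z up, plates to 50 mm below. About 0.11 kg.
- filter_round_tab (a point): Top centre of the wanted holder's upright grip tab, 36 mm above the holder's origin. The tab is 10 mm thick across x (the direction through the plates), 36 mm wide along y, 30 mm tall; the other holders' tabs are only 20 mm wide.
- filter_slot1: Another holder of the same shape, size and origin as the wanted one, but with a narrow black slot in each plate instead of a round window, and a tab 20 mm wide. It must stay on the rack.
- filter_slot2: A third holder, same as filter_slot1 (slot in each plate, 20 mm tab). It must stay on the rack.
- rack: Fixed rack: white base 110 x 240 x 10 mm, posts at its y ends up to 123 mm, and a steel bar along its y, 12 mm wide, 10 mm high, top 115 mm above the table. Three holders hang astride it about 62 mm apart, their axes parallel to the rack's. Origin: centre of the base's underside, on the table.
- bench: Fixed slide bench, base 100 x 320 x 10 mm; the carriage slides along the bench's own +y towards lamp and detector: housings 60 x 56 x 105 mm tall facing each other across the track, 58 mm from its centre line, 26 mm barrels at 85 mm height. They and the notched strip on the +x side are one fixed unit, elsewhere along the track each time. Origin: centre of the underside, on the table.
- travel (a joint): Travel of the carriage along the bench's +y, 0 to 0.130 m; starts at 0 to 0.030. About 1.5 N friction, stays where left. The notch lies somewhere from 0.075 to 0.115, to be found by feel (to the eye: the bar's middle is then level with the lamp and detector barrels).
- ball (a joint): How far the carriage's 10 mm spring ball, pointing to the bench's +x, is out (m): about 0.0006 on the flat strip, 0.0042 fully in the V notch (11 mm wide, 45 degree sides), 1 mm less per mm off its centre. Within about 4 mm the ball draws the carriage in with about 7 N and resists leaving as much, so a carriage let go there centres itself.
- bar_mid (a point): Middle of the top face of the carriage's hanging bar, 115 mm above the table. Steel bar along the bench's y, 12 mm wide in x, 10 mm high, 60 mm clear between two end uprights (30 mm wide in x, 8 mm thick, 4 mm higher than the bar); 66 mm free from its top down to the carriage. Moves with the carriage; axes as the bench's.
- handle_top (a point): Centre of the top face of the carriage's upright white handle, 135 mm above the table: a plain post 14 mm in x, 20 mm in y, standing 86 mm above the carriage, 75 mm from the middle of the bar on the bench's -y side. Axes as the bench's.
- carriage: The grey carriage, 44 x 135 x 18 mm, with its white handle at the -y end and the portal with the hanging bar. Origin: 31 mm above the table, 84 mm straight below the middle of the bar's top. Axes as the bench's.
- vial_amber: Small amber sample vial, 23 mm wide, 32 mm tall, standing on the table between rack and bench; leave alone. Origin: centre of its foot.
- vial_clear: Small clear sample vial, 23 mm wide, 32 mm tall, standing on the table near the robot; leave alone. Origin: centre of its foot.
- beaker: Glass beaker, 66 mm wide, 75 mm tall, standing on the table near the robot's left; leave alone. Origin: centre of its foot.
Things that resemble listed ones, but are neither listed nor needed, are in the scene too. What is shaped like the filter_round but brown, orange or turquoise is not meant.

How it is judged:
By the outcome, as a careful person would: the job done as asked, in the order asked, and still so for the second after the job is handed in, while the arm keeps its last pose, push and grip.
It also fails if it takes over 61 s, if anything falls off the work surface, if the arm or the gripper's body presses on something with over 40 N, if the wrist force passes 120 N, or if a joint passes its speed limit or range.

## Working session

There is one attempt and no reset: what is moved stays moved. The work goes in short steps, Python scripts to look and compute and a tool call to move; the robot and the scene stay as the last step left them, time stands still between calls to the robot, and variables do not carry over. Pictures are saved under pics/ and viewed, at most 10 in all, crops included, and the job is handed in when it is done.

Besides the shell and the picture viewer there is one more tool, called after "Emit:" in YAML: its name, and indented under it one key for each argument. send_rows: Moves the arm, as the interface text tells. Its arguments: {"type":"object","properties":{"increments":{"type":"array"},"force":{"type":"number"}},"required":["increments"]}

```bash
mkdir -p pics
python3 - <<'E'
from cell import arm
import cv2
for n in("top","side"):
    cv2.imwrite(f"pics/{n}0.png",arm.get_image(n)[:,:,::-1])
    p=arm.camera_params(n);print(n,p)
s=arm.observe();print(s)
E
```

```text
top {'camera_matrix': array([[582.13944293,   0.        , 325.18054175],
       [  0.        , 582.13944293, 247.30459469],
       [  0.        ,   0.        ,   1.        ]]), 'R': array([[ 9.31949353e-04, -9.99992819e-01,  3.67341092e-03],
       [-9.85931633e-01, -1.53283079e-03, -1.67142050e-01],
       [ 1.67146480e-01, -3.46596410e-03, -9.85925982e-01]]), 't': array([0.0583456 , 0.52495657, 1.14968797])}
side {'camera_matrix': array([[493.01949081,   0.        , 322.94258587],
       [  0.        , 493.01949081, 231.83706867],
       [  0.        ,   0.        ,   1.        ]]), 'R': array([[-0.94476061, -0.32742209, -0.01490499],
       [-0.17265401,  0.53580884, -0.82649833],
       [ 0.27860004, -0.77826966, -0.56274182]]), 't': array([0.49487504, 0.13818757, 0.91983447])}
{'clock': 0.1, 'joints': array([ 1.0364491 ,  0.43515388,  0.02497124,  1.57401846, -0.01160772,
        1.13400814, -0.07509341]), 'dq': array([ 0.00080554, -0.0014682 ,  0.0008626 , -0.0027602 , -0.0001487 ,
       -0.00132006, -0.00012409]), 'joint_efforts': array([ 2.73805017e-03, -6.69131541e+01,  9.87894908e-01, -3.15151620e+01,
       -6.05302909e-02,  3.73329862e-02,  8.21994718e-05]), 'position': array([ 0.2612941 , -0.56724118,  0.22601829]), 'ee_rot': array([-3.06735084e+00, -6.72538390e-01,  6.72227734e-04]), 'force': array([0.0820902 , 0.6865133 , 0.38111914]), 'ft_torque': array([ 0.02880479, -0.01119133, -0.02109421]), 'gripper_force': 0.0, 'width': 1.0011595616220028}
```

View pics/top0.png

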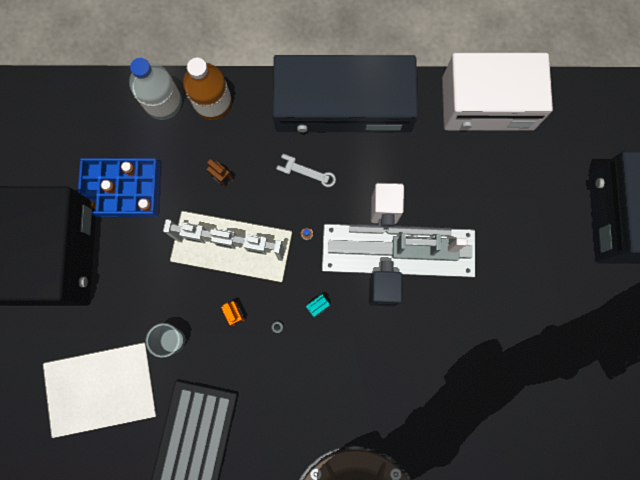

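View pics/side0.png

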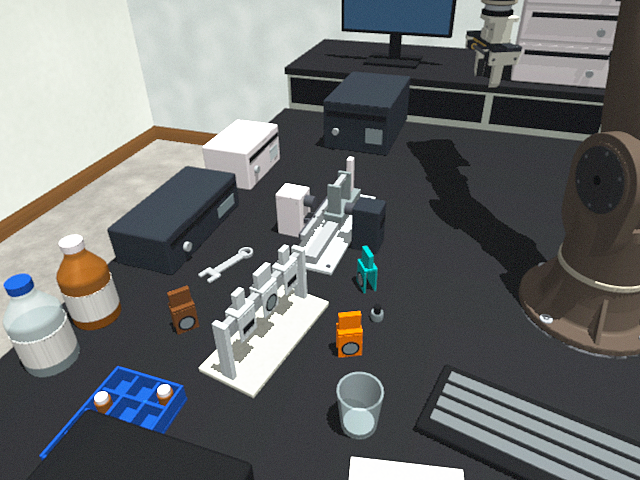

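```bash
python3 - <<'E'
import cv2,numpy as np
i=cv2.imread("pics/top0.png")
a=cv2.resize(i[210:260,162:295],(798,300),interpolation=cv2.INTER_CUBIC)
b=cv2.resize(i[224:284,320:480],(798,300),interpolation=cv2.INTER_CUBIC)
cv2.imwrite("pics/c0.png",np.vstack([a,b]))
s=cv2.imread("pics/side0.png")
cv2.imwrite("pics/c1.png",cv2.resize(s[140:390,195:395],(480,600),interpolation=cv2.INTER_CUBIC))
E
cat > h.py <<'E'
import numpy as np
from cell import arm
from scipy.spatial.transform import Rotation as Ro
def px(n,u,v,z):
    p=arm.camera_params(n);K=p["camera_matrix"];R=p["R"];t=p["t"]
    d=R.T@np.linalg.solve(K,[u,v,1]);c=-R.T@t
    return c+d*(z-c[2])/d[2]
def proj(n,X):
    p=arm.camera_params(n);K=p["camera_matrix"];x=p["R"]@np.array(X)+p["t"]
    if n=="wrist":
        th=np.arctan2(np.hypot(x[0],x[1]),x[2]);r=np.hypot(x[0],x[1])
        return K[:2,2]+K[0,0]*th*x[:2]/r
    return (K@x)[:2]/x[2]
def wpx(u,v,z):
    p=arm.camera_params("wrist");K=p["camera_matrix"]
    d=np.array([u,v])-K[:2,2];r=np.hypot(*d)+1e-12;th=r/K[0,0]
    d=p["R"].T@np.r_[np.sin(th)*d/r,np.cos(th)];c=-p["R"].T@p["t"]
    return c+d*(z-c[2])/d[2]
def to_tool(X,yaw=None):
    s=arm.observe();R=Ro.from_rotvec(s["ee_rot"])
    return R.inv().apply(np.array(X)-s["position"])*100
E
```

```text
(no output)
```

View pics/c0.png

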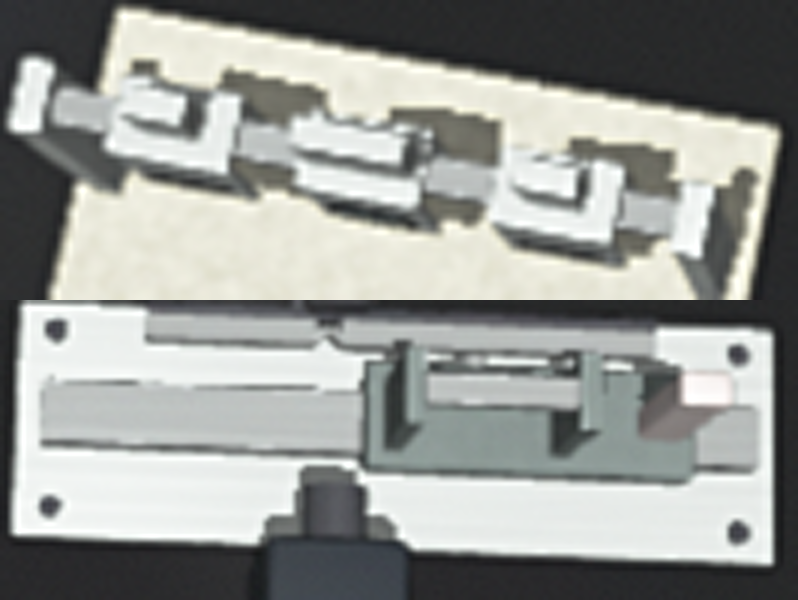

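View pics/c1.png

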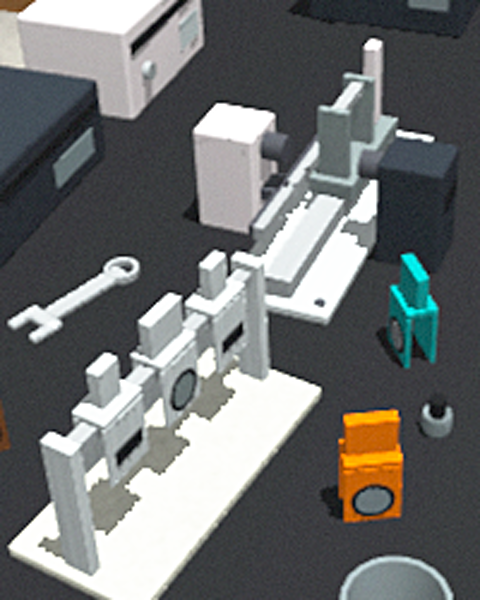

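Run:
```python
from h import *
A=lambda x,y:(162+x/6,210+y/6)
B=lambda x,y:(320+x/4.9875,224+(y-300)/5)
P=lambda q,z:px("top",*q,z).round(4)
l=P(A(33,95),.123);r=P(A(693,218),.123);print("posts",l,r,np.linalg.norm(l-r),"mid",(l+r)/2,"yaw",np.degrees(np.arctan2(-(l-r)[0],(l-r)[1])))
a=P(A(120,8),.01);b=P(A(779,128),.01);print("rack base far corners",a,b,np.linalg.norm(a-b),np.degrees(np.arctan2(-(a-b)[0],(a-b)[1])))
print("tab",P(A(352,142),.151))
c=[P(B(*q),.01) for q in((20,303),(775,328),(773,566),(12,535))];print("bench",c,np.mean(c,0))
for i,j in((0,1),(3,2)):
    d=c[i]-c[j];print(np.linalg.norm(d),np.degrees(np.arctan2(-d[0],d[1])))
h=P(B(707,389),.135);m=P(B(503,391),.115);print("handle",h,"bar",m,np.linalg.norm((h-m)[:2]),"barrel",P(B(335,490),.098))
s=arm.observe();print(Ro.from_rotvec(s["ee_rot"]).as_matrix().round(3))
print(arm.camera_params("wrist"))
```

```text
posts [0.5529 0.3626 0.123 ] [0.5132 0.1505 0.123 ] 0.21578345627040085 mid [0.53305 0.25655 0.123  ] yaw -10.601713136090716
rack base far corners [0.6079 0.364  0.01  ] [0.5649 0.1296 0.01  ] 0.23831147685329804 -10.395164016670059
tab [0.5323 0.2549 0.151 ]
bench [array([0.5796, 0.0614, 0.01  ]), array([ 0.5693, -0.26  ,  0.01  ]), array([ 0.4677, -0.2548,  0.01  ]), array([0.4803, 0.0646, 0.01  ])] [ 0.524225 -0.0972    0.01    ]
0.3215650012050441 -1.8355464245717081
0.3196484318747708 -2.259087910446112
handle [ 0.5205 -0.1997  0.135 ] bar [ 0.5231 -0.1255  0.115 ] 0.07424553858650362 barrel [ 0.4869 -0.0617  0.098 ]
[[ 0.908  0.418 -0.001]
 [ 0.418 -0.908  0.001]
 [-0.    -0.001 -1.   ]]
{'camera_matrix': array([[371.64829954,   0.        , 321.80829138],
       [  0.        , 371.64829954, 241.30171784],
       [  0.        ,   0.        ,   1.        ]]), 'R': array([[ 0.41767794, -0.90859369, -0.00162586],
       [-0.87090746, -0.40086242,  0.28430533],
       [-0.25896977, -0.11733209, -0.95873241]]), 't': array([-0.62445962, -0.03502313,  0.39118336])}
```

Emit:
send_rows:
  increments:
    - [9.18,[0,0,-0.5],[0,0,-0.137]]
    - [9.18,[0,0,-0.5],[0,0,-0.137]]
    - [9.18,[0,0,-0.5],[0,0,-0.137]]
    - [9.18,[0,0,-0.5],[0,0,-0.137]]
    - [9.18,[0,0,0],[0,0,-0.137]]
  force: 20

```text
clock: 0.6
position: [0.2616, -0.5677, 0.2471]
ee_rot: [2.659, 1.672, -0.0]
force: [0.0, -0.8, 0.2]
width: 1.002
gripper_force: 0.0
```

Emit:
send_rows:
  increments:
    - [9.18,[0,0,0],[0,0,-0.137]]
    - [9.18,[0,0,0],[0,0,-0.137]]
    - [9.18,[4.7,0.65,0],[0,0,0]]
    - [9.18,[4.7,0.65,0],[0,0,0]]
    - [9.18,[4.7,0.65,0],[0,0,0]]

```text
clock: 1.1
position: [0.306, -0.4307, 0.2462]
ee_rot: [-2.412, -2.011, -0.0]
force: [1.8, 0.6, 0.7]
width: 1.001
gripper_force: 0.0
```

Emit:
send_rows:
  increments:
    - [9.18,[4.7,0.65,0],[0,0,0]]
    - [9.18,[4.7,0.65,0],[0,0,0]]
    - [9.18,[4.7,0.65,0],[0,0,0]]
    - [9.18,[4.7,0.65,0],[0,0,0]]
    - [9.18,[4.7,0.65,0],[0,0,0]]

```text
clock: 1.6
position: [0.38, -0.2052, 0.2467]
ee_rot: [2.412, 2.012, -0.0]
force: [1.5, 0.1, -0.3]
width: 1.001
gripper_force: 0.0
```

Emit:
send_rows:
  increments:
    - [9.18,[4.7,0.65,0],[0,0,0]]
    - [9.18,[4.7,0.65,0],[0,0,0]]
    - [9.18,[4.7,0.65,0],[0,0,0]]
    - [9.18,[4.7,0.65,0],[0,0,0]]
    - [9.18,[0,0,0],[0,0,0]]

```text
clock: 2.1
position: [0.4405, -0.0201, 0.2471]
ee_rot: [-2.402, -2.023, -0.005]
force: [-0.4, -0.6, 0.2]
width: 0.999
gripper_force: 0.0
```

Emit:
send_rows:
  increments:
    - [9.18,[4.75,0.67,0],[0,0,0]]
    - [9.18,[4.75,0.67,0],[0,0,0]]
    - [9.18,[4.75,0.67,0],[0,0,0]]
    - [9.18,[4.75,0.67,0],[0,0,0]]
    - [9.18,[4.75,0.67,0],[0,0,0]]

```text
clock: 2.6
position: [0.5152, 0.2019, 0.2463]
ee_rot: [2.413, 2.011, -0.001]
force: [1.3, -0.6, 0.4]
width: 1.001
gripper_force: 0.0
```

Emit:
send_rows:
  increments:
    - [9.18,[4.75,0.67,0],[0,0,0]]
    - [9.18,[0,0,0],[0,0,0]]
    - [9.18,[0,0,0],[0,0,0]]

```text
clock: 2.9
position: [0.5296, 0.2472, 0.2459]
ee_rot: [-2.409, -2.015, 0.002]
force: [-0.1, -0.7, 0.0]
width: 1.0
gripper_force: 0.0
```

Run:
```python
from h import *
import cv2
s=arm.observe();print(s["position"],Ro.from_rotvec(s["ee_rot"]).as_matrix().round(3))
T=np.array([.5323,.2549,.151])
c,sn=np.cos(np.radians(-10.5)),np.sin(np.radians(-10.5))
for dx,dy in((5,18),(5,-18),(-5,18),(-5,-18)):
    print(proj("wrist",T+np.array([c*dx-sn*dy,sn*dx+c*dy,0])/1e3).round(1))
i=arm.get_image("wrist")[:,:,::-1].copy();cv2.imwrite("pics/w0.png",i)
```

```text
[0.52955122 0.24718677 0.24585676] [[ 0.177  0.984 -0.002]
 [ 0.984 -0.177 -0.   ]
 [-0.001 -0.001 -1.   ]]
[330.8 207.6]
[330.2 256.9]
[316.3 207.6]
[316.3 256.8]
```

View pics/w0.png

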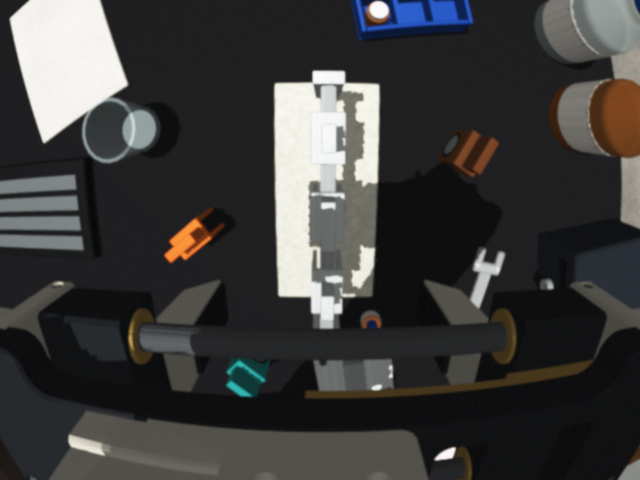

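Run:
```python
from h import *
import cv2
i=cv2.imread("pics/w0.png")[180:280,270:390]
i=cv2.convertScaleAbs(cv2.resize(i,(720,600),interpolation=cv2.INTER_CUBIC),alpha=1.5)
cv2.imwrite("pics/w0c.png",i)
print(wpx(328,77,.123),wpx(328,100,.115),wpx(328,140,.121))
```

```text
[0.55606781 0.36296539 0.123     ] [0.55314494 0.34630154 0.115     ] [0.54751091 0.31574999 0.121     ]
```

View pics/w0c.png

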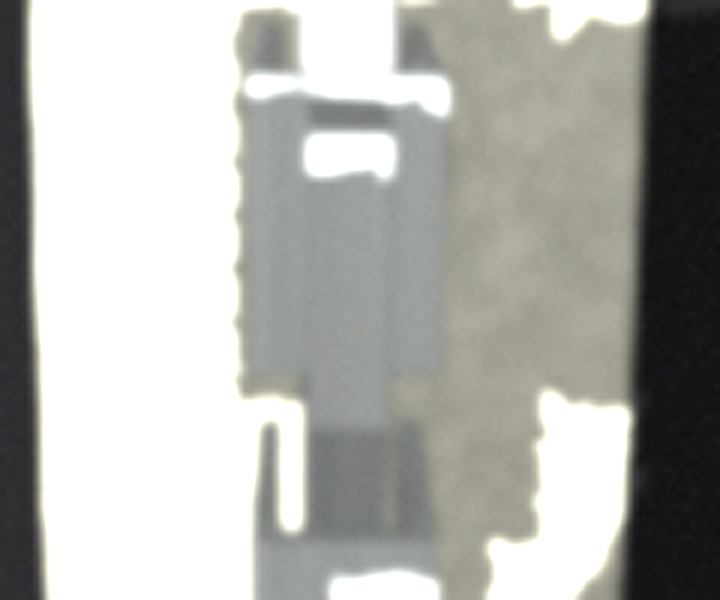

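Run:
```python
from h import *
T=wpx(327.8,226.5,.151);print(T,to_tool(T),wpx(327.8,201.3,.151),wpx(327.8,251.3,.151))
```

```text
[0.53639324 0.25709291 0.151     ] [1.25769064 0.45703479 9.49877003] [0.53955617 0.27478558 0.151     ] [0.53318474 0.23907248 0.151     ]
```

Emit:
send_rows:
  increments:
    - [5,[1.25,0.42,0],[0,0,0]]
    - [5,[0,0,3],[0,0,0]]
    - [5,[0,0,3],[0,0,0]]
    - [5,[0,0,3],[0,0,0]]
    - [5,[0,0,2],[0,0,0]]

```text
clock: 3.45
position: [0.5363, 0.2562, 0.1349]
ee_rot: [2.414, 2.01, -0.003]
force: [1.0, 0.5, -0.2]
width: 0.616
gripper_force: 0.0
```

Emit:
send_rows:
  increments:
    - [5,[0,0,1],[0,0,0]]
    - [5,[0,0,0],[0,0,0]]
    - [5,[0,0,0],[0,0,0]]

```text
clock: 3.75
position: [0.5369, 0.2581, 0.1277]
ee_rot: [2.413, 2.012, 0.002]
force: [0.4, 0.1, 0.1]
width: 0.544
gripper_force: 0.0
```

Emit:
send_rows:
  increments:
    - [0.5,[0,0,0],[0,0,0]]
    - [0.5,[0,0,0],[0,0,0]]
    - [0.5,[0,0,0],[0,0,0]]
    - [0.5,[0,0,0],[0,0,0]]
    - [0.5,[0,0,0],[0,0,0]]
  force: 25

```text
clock: 4.25
position: [0.5363, 0.258, 0.1268]
ee_rot: [2.412, 2.013, 0.0]
force: [-0.8, -1.1, -0.0]
width: 0.159
gripper_force: 0.0
```

Emit:
send_rows:
  increments:
    - [0.5,[0,0,0],[0,0,0]]
    - [0.5,[0,0,0],[0,0,0]]
    - [0.5,[0,0,0],[0,0,0]]
    - [0.5,[0,0,0],[0,0,0]]

```text
clock: 4.65
position: [0.5363, 0.258, 0.1268]
ee_rot: [2.412, 2.013, 0.0]
force: [-0.0, -0.4, 1.9]
width: 0.105
gripper_force: 25.0
```

Emit:
send_rows:
  increments:
    - [0.5,[0,0,-1],[0,0,0]]
    - [0.5,[0,0,-2],[0,0,0]]
    - [0.5,[0,0,-2.5],[0,0,0]]
    - [0.5,[0,0,-3],[0,0,0]]
    - [0.5,[0,0,-3],[0,0,0]]

```text
clock: 5.15
position: [0.536, 0.2579, 0.2432]
ee_rot: [-2.412, -2.013, 0.001]
force: [1.3, 0.4, -1.1]
width: 0.111
gripper_force: 25.0
```

Emit:
send_rows:
  increments:
    - [0.5,[0,0,0],[0,0,0]]
    - [0.5,[-2.5,0.4,0],[0,0,0]]
    - [0.5,[-4,0.63,0],[0,0,0]]
    - [0.5,[-4,0.63,0],[0,0,0]]
    - [0.5,[-4,0.63,0],[0,0,0]]

```text
clock: 5.65
position: [0.5322, 0.1097, 0.2413]
ee_rot: [-2.412, -2.013, 0.001]
force: [1.0, -0.2, -0.9]
width: 0.107
gripper_force: 25.0
```

Emit:
send_rows:
  increments:
    - [0.5,[-4,0.63,0],[0,0,0]]
    - [0.5,[-4,0.63,0],[0,0,0]]
    - [0.5,[-4,0.63,0],[0,0,0]]
    - [0.5,[-4,0.63,0],[0,0,0]]
    - [0.5,[-4,0.63,0],[0,0,0]]

```text
clock: 6.15
position: [0.5273, -0.0928, 0.2415]
ee_rot: [-2.412, -2.013, 0.001]
force: [0.2, 0.1, -1.8]
width: 0.108
gripper_force: 25.0
```

Emit:
send_rows:
  increments:
    - [0.5,[-4,0.63,0],[0,0,0]]
    - [0.5,[-4,0.63,0],[0,0,0]]
    - [0.5,[-4,0.63,0],[0,0,0]]
    - [0.5,[0,0,0],[0,0,-0.148]]
    - [0.5,[0,0,0],[0,0,0]]

```text
clock: 6.65
position: [0.5244, -0.2138, 0.241]
ee_rot: [-2.256, -2.185, 0.001]
force: [-0.2, 0.6, -2.0]
width: 0.108
gripper_force: 25.0
```

Run:
```python
from h import *
import cv2
s=arm.observe();print(s["position"],Ro.from_rotvec(s["ee_rot"]).as_matrix().round(3),s["width"],s["force"])
print(proj("wrist",[.5231,-.1255,.115]),arm.camera_params("wrist"))
i=arm.get_image("wrist")[:,:,::-1].copy();cv2.imwrite("pics/w1.png",i)
cv2.imwrite("pics/w1c.png",np.hstack([cv2.resize(i[0:300,160:480],(640,600)),]))
np.savez("w1.npz",**arm.camera_params("wrist"))
```

```text
[ 0.52435492 -0.21382215  0.24102554] [[ 0.032  0.999 -0.001]
 [ 0.999 -0.032  0.001]
 [ 0.001 -0.001 -1.   ]] 0.10840460418131977 [-0.17457446  0.56051917 -1.95851482]
[316.02984412 119.204122  ] {'camera_matrix': array([[371.64829954,   0.        , 321.80829138],
       [  0.        , 371.64829954, 241.30171784],
       [  0.        ,   0.        ,   1.        ]]), 'R': array([[ 0.99945834, -0.03283802, -0.00216651],
       [-0.03088445, -0.95866191,  0.28286656],
       [-0.01136572, -0.28264643, -0.95915683]]), 't': array([-0.53103009, -0.22841934,  0.34985821])}
```

View pics/w1c.png

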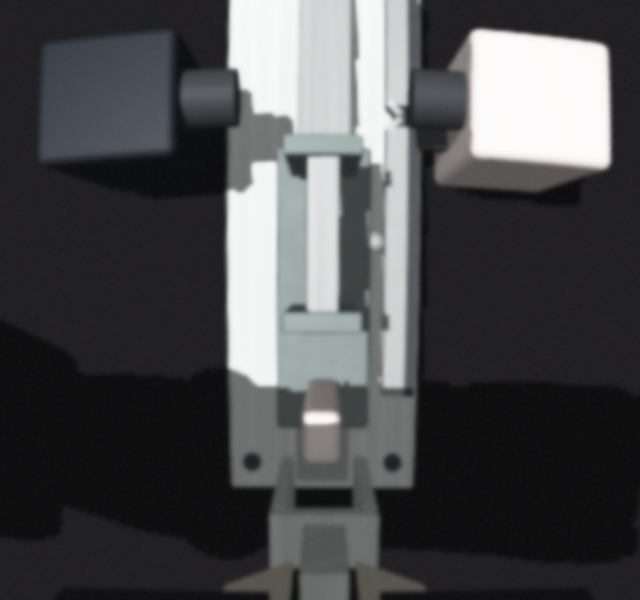

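Run:
```python
from h import *
b=wpx(321.75,116.5,.115);h=wpx(320.8,220,.135);print("bar",b,"handle",h,np.linalg.norm((b-h)[:2]),to_tool(b))
print("bar ends",wpx(322,77.5,.115),wpx(321.5,155.5,.115))
print("barrels",wpx(265,48.5,.085),wpx(380,49,.085))
for v in (0,):print("bench edges z=.01",wpx(275,5,.01),wpx(274,240,.01))
```

```text
bar [ 0.52816896 -0.12199928  0.115     ] handle [ 0.52480941 -0.19761923  0.135     ] 0.07569454103030275 [ 9.02146932  0.03560181 12.63642048]
bar ends [ 0.5294333  -0.09184862  0.115     ] [ 0.52691299 -0.15183673  0.115     ]
barrels [ 0.48282965 -0.0587096   0.085     ] [ 0.57902633 -0.06257054  0.085     ]
bench edges z=.01 [0.48366484 0.0088931  0.01      ] [ 0.47107579 -0.24727482  0.01      ]
```

Emit:
send_rows:
  increments:
    - [0.5,[3,0.01,0],[0,0,0]]
    - [0.5,[3,0.01,0],[0,0,0]]
    - [0.5,[3,0.01,0],[0,0,0.006]]
    - [0.5,[0,0,2],[0,0,0]]
    - [0.5,[0,0,2],[0,0,0]]

```text
clock: 7.2
position: [0.5288, -0.1195, 0.202]
ee_rot: [2.262, 2.179, 0.002]
force: [-0.7, -1.0, -1.5]
width: 0.106
gripper_force: 25.0
```

Emit:
send_rows:
  increments:
    - [0.5,[0,0,1],[0,0,0]]
    - [0.5,[0,0,1],[0,0,0]]
    - [0.5,[0,0,0.7],[0,0,0]]
    - [0.5,[0,0,0],[0,0,0]]
    - [0.5,[0,0,0],[0,0,0]]

```text
clock: 7.7
position: [0.5286, -0.1227, 0.1751]
ee_rot: [2.264, 2.178, 0.001]
force: [-0.3, -0.5, -1.1]
width: 0.108
gripper_force: 25.0
```

Run:
```python
from h import *
import cv2
s=arm.observe();print(s["position"],s["force"])
a=arm.get_image("top")[200:300,330:480,::-1];b=arm.get_image("side")[130:255,270:400,::-1]
w=arm.get_image("wrist")[:,:,::-1][100:300,220:420]
cv2.imwrite("pics/p0.png",np.hstack([cv2.resize(b,(400,385)),cv2.resize(w,(385,385))]))
```

```text
[ 0.52855489 -0.12270041  0.17508424] [-0.30400865 -0.50095795 -1.09028615]
```

View pics/p0.png

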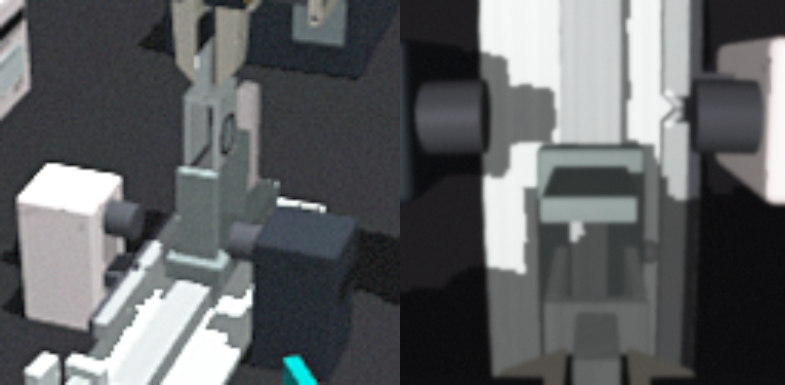

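Run:
```python
from h import *
s=arm.observe()
u=wpx(317.9,208,.119);print("upright",u,to_tool(u),"axis",[proj("wrist",s["position"]+[0,0,d]).round(1) for d in(-.05,-.012,.024)])
```

```text
upright [ 0.52816392 -0.089222    0.119     ] [ 3.35250576 -0.18404146  5.63105673] axis [array([321. , 265.4]), array([320.8, 291.6]), array([320.6, 327.3])]
```

Emit:
send_rows:
  increments:
    - [0.5,[0,-0.15,0],[0,0,0]]
    - [0.5,[0,0,0.5],[0,0,0]]
    - [0.5,[0,0,0.5],[0,0,0]]
    - [0.5,[0,0,0],[0,0,0]]

```text
clock: 8.25
position: [0.5262, -0.1227, 0.1638]
ee_rot: [-2.263, -2.178, 0.001]
force: [-0.3, 0.4, -1.8]
width: 0.109
gripper_force: 25.0
```

Emit:
send_rows:
  increments:
    - [0.5,[0,0,1],[0,0,0]]
    - [0.5,[0,0,1],[0,0,0]]
    - [0.5,[0,0,0.8],[0,0,0]]
    - [0.5,[0,0,0.2],[0,0,0]]
    - [0.5,[0,0,0],[0,0,0]]

```text
clock: 8.75
position: [0.5265, -0.1225, 0.1341]
ee_rot: [-2.262, -2.178, 0.001]
force: [-1.1, 0.5, -1.2]
width: 0.107
gripper_force: 25.0
```

Emit:
send_rows:
  increments:
    - [0.5,[0,0,0.2],[0,0,0]]
    - [0.5,[0,0,0.2],[0,0,0]]
    - [0.5,[0,0,0.1],[0,0,0]]
    - [0.5,[0,0,0],[0,0,0]]

```text
clock: 9.15
position: [0.5268, -0.1226, 0.1297]
ee_rot: [2.263, 2.179, -0.0]
force: [0.1, -0.5, -1.3]
width: 0.106
gripper_force: 25.0
```

Emit:
send_rows:
  increments:
    - [0.5,[0,0,0.1],[0,0,0]]
    - [0.5,[0,0,0.1],[0,0,0]]
    - [0.5,[0,0,0.1],[0,0,0]]
    - [0.5,[0,0,0],[0,0,0]]

```text
clock: 9.55
position: [0.5268, -0.1226, 0.1267]
ee_rot: [2.263, 2.179, -0.0]
force: [0.4, -0.5, -0.7]
width: 0.109
gripper_force: 25.0
```

Emit:
send_rows:
  increments:
    - [0.5,[0,0,0.08],[0,0,0]]
    - [0.5,[0,0,0],[0,0,0]]

```text
clock: 9.75
position: [0.5268, -0.1226, 0.1267]
ee_rot: [2.263, 2.178, -0.0]
force: [-4.2, 0.1, 9.4]
width: 0.107
gripper_force: 25.0
```

Emit:
send_rows:
  increments:
    - [3,[0,0,0],[0,0,0]]
    - [4,[0,0,0],[0,0,0]]
    - [5,[0,0,0],[0,0,0]]
    - [5,[0,0,0],[0,0,0]]
    - [5,[0,0,-1],[0,0,0]]

```text
clock: 10.25
position: [0.5259, -0.1226, 0.1352]
ee_rot: [-2.262, -2.177, 0.002]
force: [-0.3, 0.4, -0.2]
width: 0.494
gripper_force: 0.0
```

Emit:
send_rows:
  increments:
    - [5,[0,0,-2],[0,0,0]]
    - [5,[0,0,-3],[0,0,0]]
    - [5,[0,0,-3],[0,0,0]]
    - [5,[-4,0,-1.5],[0,0,0]]
    - [5,[-4,0,0],[0,0,0]]

```text
clock: 10.75
position: [0.5256, -0.2025, 0.2348]
ee_rot: [2.256, 2.179, 0.005]
force: [0.4, -1.2, 0.7]
width: 0.542
gripper_force: 0.0
```

Emit:
send_rows:
  increments:
    - [5,[-2,0,0],[0,0,0]]
    - [5,[0,0,0],[0,0,0]]
    - [5,[0,0,0],[0,0,0]]

```text
clock: 11.05
position: [0.523, -0.2223, 0.2313]
ee_rot: [-2.264, -2.178, -0.001]
force: [0.7, -0.0, 0.5]
width: 0.545
gripper_force: 0.0
```

Run:
```python
from h import *
import cv2
s=arm.observe();print(s["position"],s["force"],s["width"])
print(proj("wrist",[.5248,-.1976,.135]))
b=arm.get_image("side")[130:255,270:400,::-1]
w=arm.get_image("wrist")[:,:,::-1][0:300,200:440]
cv2.imwrite("pics/p1.png",np.hstack([cv2.resize(b,(320,600)),cv2.resize(w,(480,600))]))
```

```text
[ 0.52299545 -0.22233973  0.2313349 ] [ 0.70087691 -0.02163495  0.53731409] 0.545196111107599
[322.45203138 209.07678351]
```

View pics/p1.png

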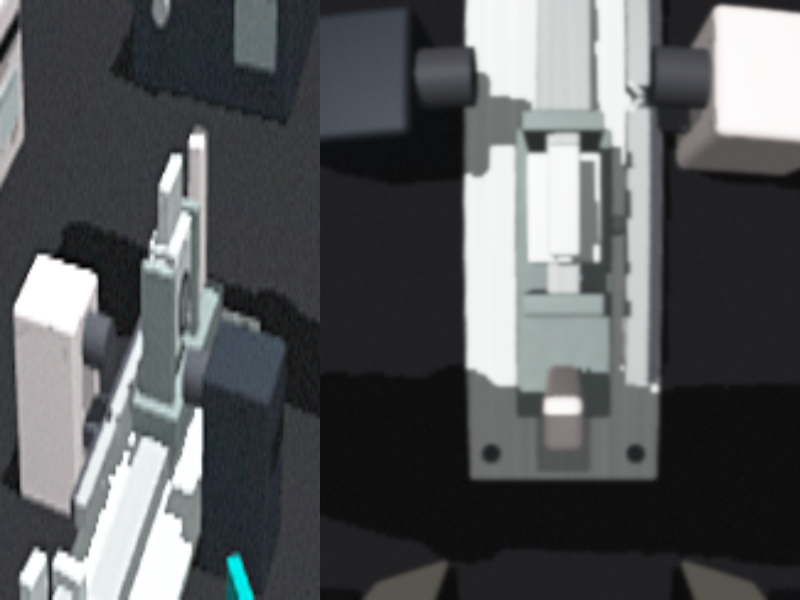

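Run:
```python
from h import *
h=wpx(321.2,211.5,.135);print(h,to_tool(h))
```

```text
[ 0.52408085 -0.19796047  0.135     ] [ 2.30279819e+00 -5.04971622e-03  9.63097380e+00]
```

Emit:
send_rows:
  increments:
    - [5,[2.3,-0.08,0],[0,0,0]]
    - [5,[0,0,4],[0,0,0]]
    - [5,[0,0,4],[0,0,0]]
    - [5,[0,0,3],[0,0,0]]
    - [5,[0,0,2],[0,0,0]]

```text
clock: 11.65
position: [0.5222, -0.1976, 0.099]
ee_rot: [-2.259, -2.18, 0.001]
force: [-0.7, 0.8, 0.2]
width: 0.548
gripper_force: 0.0
```

Emit:
send_rows:
  increments:
    - [2.5,[0,0,0],[0,0,0]]
    - [2.5,[0,0,0],[0,0,0]]
    - [1.8,[0,0,0],[0,0,0]]
    - [1.8,[0,0,0],[0,0,0]]
    - [1.8,[0,0,0],[0,0,0]]
  force: 15

```text
clock: 12.15
position: [0.5236, -0.1997, 0.102]
ee_rot: [2.262, 2.178, 0.001]
force: [0.2, -0.8, -0.3]
width: 0.203
gripper_force: 0.0
```

Emit:
send_rows:
  increments:
    - [1.0,[0,0,0],[0,0,0]]
    - [1.0,[0,0,0],[0,0,0]]
    - [1.0,[0,0,0],[0,0,0]]
    - [1.0,[0,0,0],[0,0,0]]

```text
clock: 12.55
position: [0.5236, -0.1997, 0.1015]
ee_rot: [2.263, 2.178, 0.001]
force: [-0.9, 0.3, 6.2]
width: 0.151
gripper_force: 15.0
```

Emit:
send_rows:
  increments:
    - [1.0,[0.5,0,0],[0,0,0]]
    - [1.0,[1,0,0],[0,0,0]]
    - [1.0,[1,0,0],[0,0,0]]
    - [1.0,[1,0,0],[0,0,0]]
    - [1.0,[0.5,0,0],[0,0,0]]
  force: 25

```text
clock: 13.05
position: [0.525, -0.1601, 0.1015]
ee_rot: [2.263, 2.177, -0.0]
force: [-0.4, -3.6, 6.2]
width: 0.15
gripper_force: 25.0
```

Emit:
send_rows:
  increments:
    - [1.0,[0.5,0,0],[0,0,0]]
    - [1.0,[0.3,0,0],[0,0,0]]
    - [1.0,[0.2,0,0],[0,0,0]]
    - [1.0,[0,0,0],[0,0,0]]

```text
clock: 13.45
position: [0.5254, -0.1496, 0.1015]
ee_rot: [2.262, 2.178, 0.001]
force: [-0.3, -0.5, 7.6]
width: 0.151
gripper_force: 25.0
```

Emit:
send_rows:
  increments:
    - [1.0,[0.2,0,0],[0,0,0]]
    - [1.0,[0.2,0,0],[0,0,0]]
    - [1.0,[0,0,0],[0,0,0]]

```text
clock: 13.75
position: [0.5256, -0.1455, 0.1015]
ee_rot: [2.263, 2.178, 0.001]
force: [-0.1, -1.2, 6.5]
width: 0.149
gripper_force: 25.0
```

Emit:
send_rows:
  increments:
    - [1.0,[0.2,0,0],[0,0,0]]
    - [1.0,[0,0,0],[0,0,0]]

```text
clock: 13.95
position: [0.5257, -0.143, 0.1015]
ee_rot: [2.263, 2.179, 0.002]
force: [-0.2, 2.0, 7.3]
width: 0.152
gripper_force: 25.0
```

Emit:
send_rows:
  increments:
    - [1.0,[0.15,0,0],[0,0,0]]
    - [1.0,[0,0,0],[0,0,0]]

```text
clock: 14.15
position: [0.5258, -0.1403, 0.1015]
ee_rot: [-2.262, -2.18, -0.003]
force: [-0.1, 5.2, 7.6]
width: 0.152
gripper_force: 25.0
```

Emit:
send_rows:
  increments:
    - [1.0,[0.15,0,0],[0,0,0]]
    - [1.0,[0,0,0],[0,0,0]]

```text
clock: 14.35
position: [0.5258, -0.139, 0.1015]
ee_rot: [-2.262, -2.18, -0.002]
force: [-0.2, 4.6, 7.2]
width: 0.152
gripper_force: 25.0
```

Emit:
send_rows:
  increments:
    - [1.0,[0.1,0,0],[0,0,0]]
    - [1.0,[0,0,0],[0,0,0]]

```text
clock: 14.55
position: [0.5258, -0.139, 0.1015]
ee_rot: [2.262, 2.179, 0.001]
force: [-0.8, 1.4, 6.0]
width: 0.149
gripper_force: 25.0
```

Emit:
send_rows:
  increments:
    - [1.0,[0.1,0,0],[0,0,0]]
    - [1.0,[0,0,0],[0,0,0]]

```text
clock: 14.75
position: [0.5258, -0.1388, 0.1015]
ee_rot: [2.263, 2.178, 0.0]
force: [-0.9, -1.0, 6.1]
width: 0.155
gripper_force: 25.0
```

Run:
```python
from h import *
import cv2
b=arm.get_image("side")[130:255,270:400,::-1]
w=arm.get_image("wrist")[:,:,::-1][0:300,200:440]
cv2.imwrite("pics/p2.png",np.hstack([cv2.resize(b,(320,600)),cv2.resize(w,(480,600))]))
s=arm.observe();print(s["position"],s["force"],s["gripper_force"],s["clock"])
```

```text
[ 0.52582204 -0.13884079  0.10147468] [-0.49691318 -0.68613518  6.58643018] 25.001773238182068 14.85
```

View pics/p2.png

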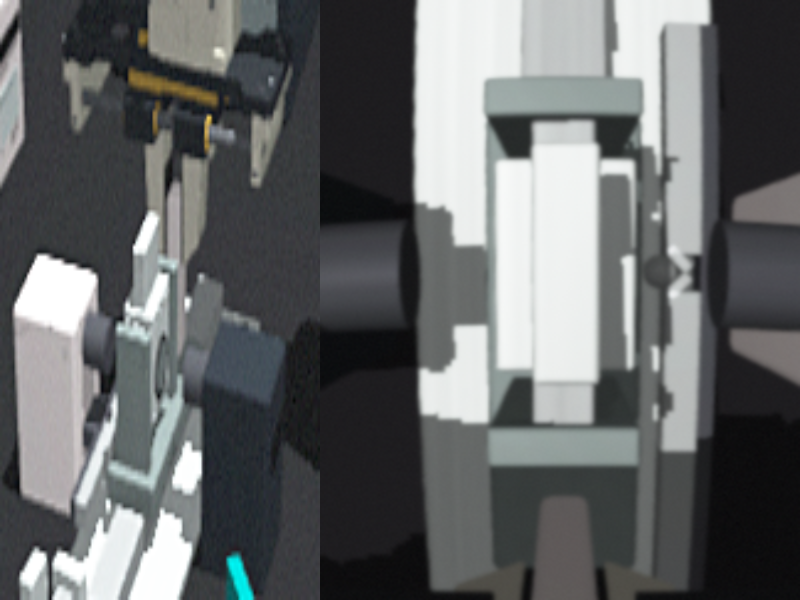

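The holder hangs free on the bar. In the right half, the ball at (660,270) is in the notch at (685,268), level with both barrels.

```bash
python3 -c "
from cell import arm
print(arm.sign_off())"
```

```text
the job is handed in; nothing more can be done
None
```

The round-window holder hangs free on the carriage bar, the carriage sits with its ball in the notch level with the lamp and detector, and the gripper still holds the handle; I handed the job in at about 15 s of the 61 s.

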